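# Hold the new detergent-drawer front for screwing

### The arm

A 7-joint arm with a two-finger parallel gripper is mounted at the origin on the work surface. World frame = base frame: x ahead of the robot, y to its left, z up, the work surface at z = 0. Lengths are in m, angles in rad, forces in N, time in s.
With the tool pointing down it reaches from about 0.425 to 1.025 m from the base axis. Payload 3.6 kg.
Tool frame: the origin (TCP) lies midway between the tips of the shut fingers; the grasp point (between the pads) lies 19 mm behind it; z points along the fingers, x is the direction in which the jaws open and shut, and the axes are right-handed (so a half turn about z gives the same grasp; the last joint's range is limited). The gripper opens to 85 mm and grips with 20 to 120 N. Pads are 22 mm wide; open, the fingers measure 114 mm over their backs; the gripper's body (76 mm by 85 mm) begins 54 mm behind the grasp point. The pads swing forward as they close: fully open they stand 13 mm farther back than shut.
Start: joints at [-1.317, 0.591, 0.048, 1.609, -0.033, 0.943, -0.034], TCP at [0.247, 0.682, 0.231] pointing down, gripper open.
Joint ranges: [-2.69, 2.69], [-0.47, 2.24], [-1.27, 1.36], [0.19, 2.51], [-1.53, 4.68], [0.08, 2.07], [-3.09, 3.09]. Speed limits (rad/s): [2.57, 2.57, 3.14, 3.14, 3.14, 3.14, 3.14].

### API

Orientations are given as a rotation vector (axis times angle).
In Python, from rig import monitor, optics, order gives the robot as it stands. The module is installed in compiled form; this text tells all that it offers.
- The arm moves only by the shell command python3 -m inch 'ROWS'. ROWS is JSON, a list of rows, each an object with "turn": the turn, a rotation vector about the tool's x, y, z in degrees, a list of three; "xyz": the shift along the tool's x, y, z in mm, a list of three; "claw": the finger opening in mm, from 0 to 85.4. A call has exactly 10 rows; each row shifts and turns the pose as measured when the row begins, along the tool's axes as they then stand; what a row does not reach is not made up. A row lasts 1/12 s, in which the tool goes at most 41.7 mm and 7.16 degrees, less where a joint would pass 70% of its speed; a pose out of reach is approached as far as the arm can. A call is refused whole if a number of a shift passes 41.7 or a number of a turn 7.16, either way. A call with a gripper value outside its range is refused whole. The fingers move at their own pace and stop on an object; the grip force is fixed at half the most. Time passes only in rows, so rows that do not move let the fingers close, or fill a call up. It gives the time, the measured TCP pose, the force and the opening at its end, in the units of the state.
- monitor.observe(): the state, without advancing time (a new reading comes with each control period).
- optics.capture(name): name is "side" or "top"; returns the picture (420x560x3 uint8, blue, green, red); there is no depth.
- optics.get_calibration(name): a dict with "vertical_fov" (degrees; the focal length in pixels is half the picture's height over the tangent of half this angle, whatever the lens; pixels are square), "cx", "cy" (the principal point, pixels), "origin" and "orientation" of the camera in the world. Camera axes: x right, y down, z forward; pixel columns grow to the right and rows downward; lengths in m; the calibration is good to about 2 mm. A picture is of the moment at which its call begins. get_calibration takes no time and is no camera call.
- order.sign_off(): hands the job in, once; it reports no verdict.
The state is a dict: "time": time; "joints": joint angles; "joint_vel": joint speeds; "tau": joint torques, N m; "position": TCP position; "orientation": TCP orientation; "contact_force": force on the tool from outside, world axes, zero at the start; "moment": the same for the moment, N m; "opening": finger opening in m.
Only numpy, scipy, OpenCV 4.12 (cv2) and the standard library are available. Lean on these libraries where they do the work, as an engineer would, in place of code of your own. Each camera call takes 0.05 s, during which the arm holds its last target. There are 200 camera calls.

### The job

Ring for the caretaker: push the call button fully down and let it spring back. Then take the larger drawer front, set it upright with its lower edge on (or just clear of) the table, centred and flush against the front flange of the clamped detergent tray, and keep it pressed there with a steady push of about 10 N while she drives the screws. Finish still holding it pressed, and leave the other things on the table where they are.

Things in the scene. Friction and masses are not known exactly. Their poses are not given: they have to be found in the camera images.
- tray: white detergent tray, 204 x 124 mm, three lanes, clamped immovably on a plywood cradle. At its near end stands a flat upright flange, 140 mm wide, 12 to 62 mm above the table, 15 mm ahead of the cradle. Origin: on the table (z = 0) under the middle of the flange's outer, robot-side face; x points from that face into the tray (within 0.3 rad of world x), y along the flange, z up
- tray_face (a point): middle of the flange's outer face, 37 mm above the table, level with its two screw holes (50 mm to either side). For 130 mm behind the flange nothing is higher than 62 mm; the clamp levers farther back reach 107 mm
- front: the larger drawer front: stiff grey plastic moulding, 150 mm wide (y), 28 mm thick (x), 100 mm high (z), about 0.24 kg, standing upright. Outer face with low finger pocket to -x (x within 0.35 rad of world x at first). Origin: centre of the underside. The top 34 mm is a plain full-thickness box section: pinch it across the 28 mm from above; it stays above the flange when fitted
- front_back (a point): middle of the back of the larger front, 14 mm from its origin in x and 37 mm above its underside, level with the screw holes of its two upright ribs, which end flush with the back edge and meet the flange; it comes to tray_face when fitted
- small_front: the smaller front, for another machine: same make and material, 100 mm wide, 24 mm thick, 80 mm high, standing upright; not to be used. Origin: centre of the underside
- call (a joint): travel of the call button: 0 released, 0.006 m fully down; a spring returns it; fully down takes 5 N
- call_top (a point): middle of the call button's top (34 mm across), which moves with the button; the push sits on a white box 86 x 86 x 30 mm fixed to the table, its top 50 mm above the table when released; it is pressed straight down
- screwdriver: screwdriver 200 mm long, 26 mm thick handle, lying on the table between robot and tray; stays where it is. Origin: middle of its length, underside
- screw_dish: small steel dish, 76 mm across and 26 mm high, beside the tray; stays where it is. Origin: centre of the underside
- softener: upright white bottle 72 mm across and 210 mm high, behind and beside the tray on the robot's left; stays where it is. Origin: centre of the underside
- tape: roll of tape lying flat, 96 mm across and 25 mm high, behind and beside the tray on the robot's right; stays where it is. Origin: centre of the underside
- seal_box: closed cardboard box 90 x 130 x 45 mm, near right; stays where it is. Origin: centre of the underside
- jar: clear jar 68 mm across and 85 mm high, left side; stays where it is. Origin: centre of the underside

How it is judged:
On the way, in this order (a step that is already met when the one before it is completed fails the run):
1. the call button is pushed fully down (value of joint call above 0.0052 m), for 0.02 s.
2. the call button has sprung back (value of joint call below 0.001 m), for 0.2 s.
At the end, for the whole second after the job is handed in: The larger front is upright, its back flat on the flange (4 mm, 0.06 rad), centred within 6 mm, lower edge at most 6 mm above the table, at rest, fingers on it, pushing on the tray with 5 to 18 N throughout the last second; the call button is up (contact force between front and tray between 5 and 18 N and contact force between the fingers and front above 2 N and x of front_back in the frame of tray between -0.004 and 0.004 m and y of front_back in the frame of tray between -0.006 and 0.006 m and height (world z) of front_back below 0.043 m and angle between the x axis of front and the x axis of tray, either way round below 0.06 rad and angle between front's own z axis and vertical below 0.06 rad and linear speed of front below 0.01 m/s and value of joint call below 0.001 m); the arm keeps its last pose, push and grip.
It fails at once if the front is rammed against the tray (over 60 N) (contact force between front and tray above 60 N).
It fails at once if the smaller front is moved or tipped (distance of small_front from where it was at the start of the episode above 0.02 m or angle between small_front's own z axis and vertical above 0.3 rad).
It fails at once if another thing on the table is moved or tipped (distance of any of screwdriver, screw_dish, softener, tape, seal_box, jar from where it was at the start of the episode above 0.03 m or angle between softener's own z axis and vertical above 0.3 rad).
It also fails if it takes over 64 s, if anything falls off the work surface, if the arm or the gripper's body presses on something with over 40 N, if the wrist force passes 120 N, or if a joint passes its speed limit or range.

## Working session

There is one attempt and no reset: what is moved stays moved. The work goes in short steps, Python scripts to look and compute and a shell command to move; the robot and the scene stay as the last step left them, time stands still between calls to the robot, and variables do not carry over. Pictures are saved under pics/ and viewed, about 8 in all and at most 12, crops included, and the job is handed in when it is done.

```bash
mkdir -p pics; python3 - <<'E'
from rig import monitor, optics
import cv2
print(monitor.observe())
for n in("top","side"):
    print(n,optics.get_calibration(n)); cv2.imwrite(f"pics/{n}0.png",optics.capture(n))
E
```

```text
{'time': 0.0, 'joints': array([-1.31647688,  0.59212825,  0.04831428,  1.60984175, -0.03325164,
        0.94270341, -0.03373805]), 'joint_vel': array([ 7.35351601e-04,  2.76944122e-05,  6.05132985e-04, -2.26287429e-04,
       -2.36525907e-03,  4.33740639e-04,  4.27482536e-04]), 'tau': array([-1.00368795e-04, -5.48691988e+01,  1.54648662e+00, -1.98125643e+01,
        9.42491402e-03,  8.55185237e-03,  9.01588436e-06]), 'position': array([0.24684403, 0.68079302, 0.23012748]), 'orientation': array([ 2.57107989,  1.80279051, -0.00276012]), 'contact_force': array([-0.05717968, -0.03593685,  0.42411043]), 'moment': array([0.00281038, 0.0166274 , 0.00659995]), 'opening': 0.08560647205652072}
top {'vertical_fov': 50.735125277306516, 'cx': 284.1290287836565, 'cy': 207.09629251691484, 'origin': array([0.49777608, 0.02436243, 1.49439651]), 'orientation': array([-2.20598038,  2.1908872 , -0.08317716])}
side {'vertical_fov': 42.72476784385767, 'cx': 276.15629863969207, 'cy': 212.58106794094013, 'origin': array([ 0.21067225, -0.97510947,  1.27033044]), 'orientation': array([-2.39617574,  0.40940822, -0.16283214])}
```

View pics/top0.png

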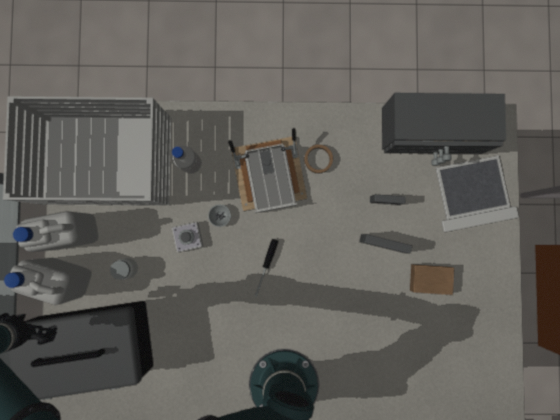

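View pics/side0.png

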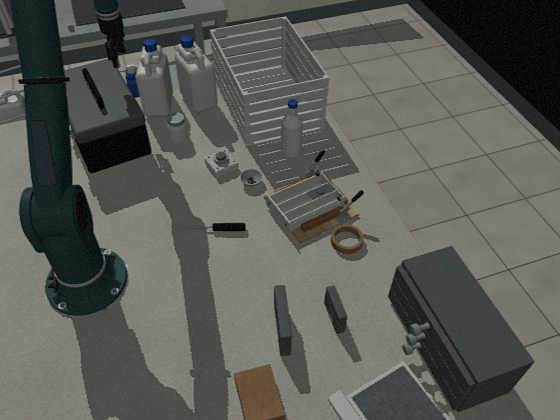

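```bash
cat > h.py <<'E'
import numpy as np, cv2
from scipy.spatial.transform import Rotation as R
from rig import monitor, optics
def cam(n):
    c=optics.get_calibration(n); return c, 210/np.tan(np.radians(c["vertical_fov"])/2), R.from_rotvec(c["orientation"]).as_matrix()
def at(n,u,v,z):
    c,f,M=cam(n); d=M@[(u-c["cx"])/f,(v-c["cy"])/f,1]; o=c["origin"]; return o+d*(z-o[2])/d[2]
def pix(n,p):
    c,f,M=cam(n); q=M.T@(np.asarray(p)-c["origin"]); return np.array([c["cx"],c["cy"]])+f*q[:2]/q[2]
def panel(img,u0,v0,w=80,h=60,s=5):
    p=cv2.resize(img[v0:v0+h,u0:u0+w],None,fx=s,fy=s,interpolation=cv2.INTER_CUBIC)
    p=cv2.convertScaleAbs(p,alpha=1.4,beta=10)
    for k in range(0,w,10):
        cv2.line(p,(k*s,0),(k*s,6 if k%20 else 12),(0,255,255),1)
        if k%20==0: cv2.putText(p,str(u0+k),(k*s+2,20),0,.35,(0,255,255))
    for k in range(0,h,10):
        cv2.line(p,(0,k*s),(6 if k%20 else 12,k*s),(0,255,255),1)
        if k%20==0 and k: cv2.putText(p,str(v0+k),(14,k*s+4),0,.35,(0,255,255))
    return p
def sheet(name,a,b,c,d):
    cv2.imwrite(name,np.vstack([np.hstack([a,b]),np.hstack([c,d])]))
E
python3 - <<'E'
from h import *
t=cv2.imread("pics/top0.png");s=cv2.imread("pics/side0.png")
sheet("pics/c1.png",panel(t,235,160),panel(t,350,215),panel(t,160,205),panel(s,245,280,107,80,3.75) if 0 else panel(s,190,135))
sheet("pics/c2.png",panel(s,255,170),panel(s,245,280),panel(s,245,305),panel(t,235,130))
E
```

```text
(no output)
```

View pics/c1.png

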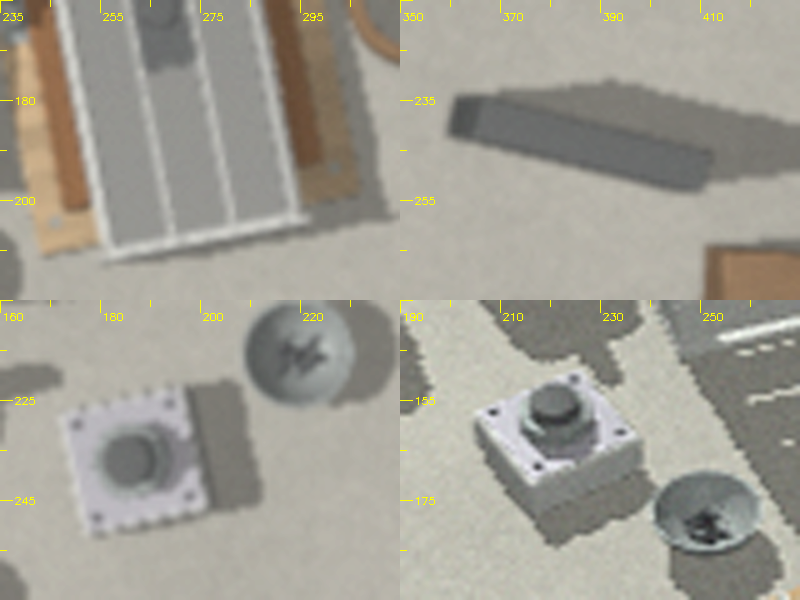

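View pics/c2.png

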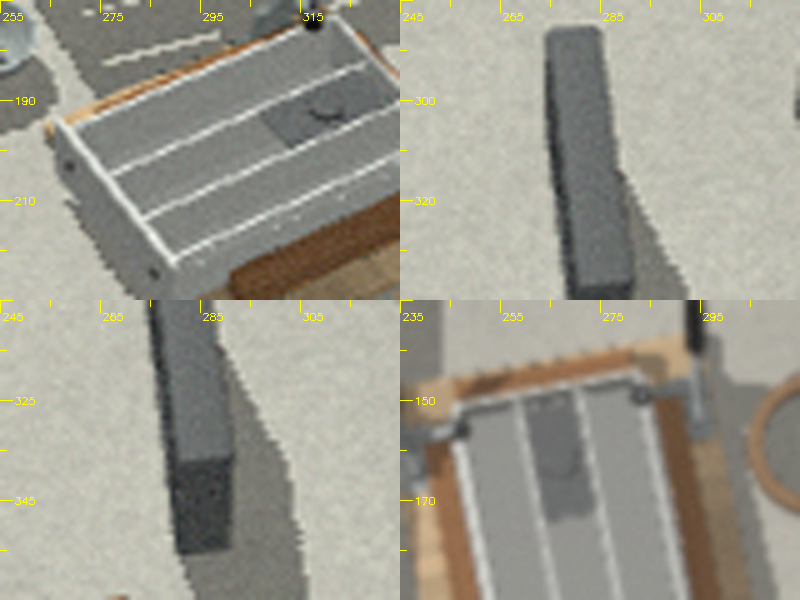

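```bash
python3 - <<'E'
from h import *
np.set_printoptions(precision=4,suppress=True)
print("btn",at("top",186.4,237,.05),at("side",221,156,.05))
for n,P in(("top",[(256.6,212.4),(296.6,204.4)]),("side",[(265.6,195),(288.6,223.6)])):
    a,b=[at(n,*p,.062) for p in P]; d=a-b; print(n,"flange",a,b,np.linalg.norm(d),(a+b)/2,"yaw",np.arctan2(-d[0],d[1]))
for n,P in(("top",[(367.4,234.4),(412.6,245.6),(410,253),(363.6,242.6)]),("side",[(274.4,285.6),(285.4,285.6),(291.4,336.8),(280,337)])):
    q=np.array([at(n,*p,.1) for p in P]); print(n,"front",q.mean(0),[np.linalg.norm(q[i]-q[i-1]) for i in range(4)])
    d=(q[0]+q[3]-q[1]-q[2])/2 if n=="top" else (q[0]+q[1]-q[2]-q[3])/2; print("yaw",np.arctan2(-d[0],d[1]))
s=monitor.observe();print(R.from_rotvec(s["orientation"]).as_matrix())
for n in("screwdriver",(272,240),(258,292)),("dish",(220,215)),("small",(380,199),(420,199)),("box",(412,265)):
    print(n[0],[at("top",*p,.02) for p in n[1:]])
E
```

```text
btn [0.4852 0.3184 0.05  ] [0.485  0.3202 0.05  ]
top flange [0.5661 0.0912 0.062 ] [ 0.593  -0.0381  0.062 ] 0.13210793086387776 [0.5796 0.0265 0.062 ] yaw 0.2050338551535585
side flange [0.5643 0.0937 0.062 ] [ 0.5911 -0.037   0.062 ] 0.13341382323554227 [0.5777 0.0283 0.062 ] yaw 0.2022486022087828
top front [ 0.4679 -0.3264  0.1   ] [np.float64(0.02854724036975205), np.float64(0.14682366546425207), np.float64(0.024771635219194788), np.float64(0.14980269736513394)]
yaw -0.2247184418466611
side front [ 0.4668 -0.3263  0.1   ] [np.float64(0.14730625623855234), np.float64(0.028448456967752597), np.float64(0.1467146003873478), np.float64(0.02745610717955994)]
yaw -0.2504850832564446
[[ 0.3407  0.9402 -0.0006]
 [ 0.9402 -0.3407 -0.0019]
 [-0.002   0.0001 -1.    ]]
screwdriver [array([0.4768, 0.0412, 0.02  ]), array([0.3057, 0.0859, 0.02  ])]
dish [array([0.5586, 0.2146, 0.02  ])]
small [array([ 0.616 , -0.3195,  0.02  ]), array([ 0.617 , -0.4541,  0.02  ])]
box [array([ 0.3968, -0.4248,  0.02  ])]
```

```bash
cat > go.py <<'E'
import sys; from h import *
# usage: go.py x y z [yaw_deg]: remaining shift in tool axes (mm), remaining turn
np.set_printoptions(precision=2,suppress=True)
s=monitor.observe(); M=R.from_rotvec(s["orientation"]).as_matrix(); p=s["position"]
print("t",s["time"],"p",p*1e3,"open",s["opening"]*1e3,"F",s["contact_force"],"mom",s["moment"],"q",s["joints"])
if len(sys.argv)>3:
    t=np.array(list(map(float,sys.argv[1:4]))); print("tool shift mm",M.T@(t-p)*1e3)
    if len(sys.argv)>4:
        D=R.from_euler("ZX",[float(sys.argv[4]),180],degrees=True).as_matrix()
        print("turn deg",np.degrees(R.from_matrix(M.T@D).as_rotvec()))
E
python3 -m inch '[{"turn":[0,0,0],"xyz":[-23,31,0],"claw":0},{"turn":[0,0,0],"xyz":[-23,31,0],"claw":0},{"turn":[0,0,0],"xyz":[-23,31,0],"claw":0},{"turn":[0,0,0],"xyz":[-23,31,0],"claw":0},{"turn":[0,0,0],"xyz":[-23,31,0],"claw":0},{"turn":[0,0,0],"xyz":[-23,31,0],"claw":0},{"turn":[0,0,0],"xyz":[-23,31,0],"claw":0},{"turn":[0,0,0],"xyz":[-23,31,0],"claw":0},{"turn":[0,0,0],"xyz":[-23,31,0],"claw":0},{"turn":[0,0,0],"xyz":[-23,31,0],"claw":0}]'; python3 go.py .485 .319 .08 40
```

```text
time: 0.93
position: [0.4571, 0.3578, 0.2225]
orientation: [-2.544, -1.832, 0.015]
contact_force: [0.8, -0.2, -0.4]
opening: -0.0
t 0.9333 p [457.09 357.8  222.46] open -0.035716202481754465 F [ 0.81 -0.17 -0.44] mom [-0.02 -0.11 -0.02] q [-0.78  0.42  0.06  1.94 -0.04  0.78  0.55]
tool shift mm [-27.37  40.34 142.14]
turn deg [-0.55  0.4  31.52]
```

```bash
python3 -m inch '[{"turn":[0,0,6],"xyz":[-14,20,10],"claw":0},{"turn":[0,0,0],"xyz":[-10,18,20],"claw":0},{"turn":[0,0,0],"xyz":[0,3,25],"claw":0},{"turn":[0,0,0],"xyz":[0,0,25],"claw":0},{"turn":[0,0,0],"xyz":[0,0,25],"claw":0},{"turn":[0,0,0],"xyz":[0,0,20],"claw":0},{"turn":[0,0,0],"xyz":[0,0,15],"claw":0},{"turn":[0,0,0],"xyz":[0,0,10],"claw":0},{"turn":[0,0,0],"xyz":[0,0,0],"claw":0},{"turn":[0,0,0],"xyz":[0,0,0],"claw":0}]'; python3 go.py .485 .319 .044 40
```

```text
time: 1.77
position: [0.4966, 0.3009, 0.0661]
orientation: [2.665, 1.657, -0.014]
contact_force: [0.4, -0.0, -1.2]
opening: -0.0002
t 1.7667 p [496.58 300.87  66.1 ] open -0.23281610826206386 F [ 0.37 -0.02 -1.15] mom [ 0.02 -0.05  0.02] q [-0.67  0.65  0.07  2.04 -0.09  0.46  0.58]
tool shift mm [ 11.34 -18.36  22.04]
turn deg [-0.02  0.54 23.75]
```

```bash
python3 -m inch '[{"turn":[0,0,0],"xyz":[6,-10,0],"claw":0},{"turn":[0,0,0],"xyz":[5,-8,0],"claw":0},{"turn":[0,0,0],"xyz":[0,0,0],"claw":0},{"turn":[0,0,0],"xyz":[0,0,5],"claw":0},{"turn":[0,0,0],"xyz":[0,0,5],"claw":0},{"turn":[0,0,0],"xyz":[0,0,5],"claw":0},{"turn":[0,0,0],"xyz":[0,0,4],"claw":0},{"turn":[0,0,0],"xyz":[0,0,4],"claw":0},{"turn":[0,0,0],"xyz":[0,0,3],"claw":0},{"turn":[0,0,0],"xyz":[0,0,3],"claw":0}]'; python3 go.py .485 .319 .044 40
```

```text
time: 2.6
position: [0.4862, 0.3252, 0.0471]
orientation: [-2.666, -1.661, 0.001]
contact_force: [-7.5, -2.6, 33.3]
opening: 0.0001
t 2.6 p [486.16 325.25  47.08] open 0.08887385036832844 F [-7.51 -2.61 33.3 ] mom [-0.74  1.56  0.03] q [-0.71  0.68  0.06  2.04 -0.1   0.42  0.55]
tool shift mm [-6.11  1.72  3.08]
turn deg [-0.07  0.02 23.85]
```

```bash
python3 -m inch '[{"turn":[0,0,0],"xyz":[0,0,-8],"claw":0},{"turn":[0,0,0],"xyz":[0,0,-6],"claw":0},{"turn":[0,0,0],"xyz":[0,0,0],"claw":0},{"turn":[0,0,0],"xyz":[-6,2,0],"claw":0},{"turn":[0,0,0],"xyz":[0,0,0],"claw":0},{"turn":[0,0,0],"xyz":[0,0,0],"claw":0},{"turn":[0,0,0],"xyz":[0,0,0],"claw":0},{"turn":[0,0,0],"xyz":[0,0,2],"claw":0},{"turn":[0,0,0],"xyz":[0,0,2],"claw":0},{"turn":[0,0,0],"xyz":[0,0,0],"claw":0}]'; python3 go.py .485 .319 .044 40
```

```text
time: 3.43
position: [0.4854, 0.3157, 0.0552]
orientation: [2.669, 1.657, -0.005]
contact_force: [0.6, -0.1, 0.2]
opening: 0.0001
t 3.4333 p [485.42 315.71  55.19] open 0.14441500638678234 F [ 0.61 -0.07  0.19] mom [ 0.02  0.01 -0.03] q [-0.7   0.67  0.07  2.05 -0.1   0.43  0.55]
tool shift mm [ 2.79 -1.82 11.18]
turn deg [-0.07  0.19 23.66]
```

```bash
python3 -m inch '[{"turn":[0,0,0],"xyz":[1.5,-1,2],"claw":0},{"turn":[0,0,0],"xyz":[0,0,2],"claw":0},{"turn":[0,0,0],"xyz":[0,0,2],"claw":0},{"turn":[0,0,0],"xyz":[0,0,0],"claw":0},{"turn":[0,0,0],"xyz":[0,0,0],"claw":0},{"turn":[0,0,0],"xyz":[0,0,0],"claw":0},{"turn":[0,0,0],"xyz":[0,0,0],"claw":0},{"turn":[0,0,0],"xyz":[0,0,0],"claw":0},{"turn":[0,0,0],"xyz":[0,0,0],"claw":0},{"turn":[0,0,0],"xyz":[0,0,0],"claw":0}]'; python3 go.py .485 .319 .044 40
python3 -m inch '[{"turn":[0,0,0],"xyz":[0,0,1.5],"claw":0},{"turn":[0,0,0],"xyz":[0,0,0],"claw":0},{"turn":[0,0,0],"xyz":[0,0,1.5],"claw":0},{"turn":[0,0,0],"xyz":[0,0,0],"claw":0},{"turn":[0,0,0],"xyz":[0,0,1],"claw":0},{"turn":[0,0,0],"xyz":[0,0,0],"claw":0},{"turn":[0,0,0],"xyz":[0,0,0],"claw":0},{"turn":[0,0,0],"xyz":[0,0,0],"claw":0},{"turn":[0,0,0],"xyz":[0,0,0],"claw":0},{"turn":[0,0,0],"xyz":[0,0,0],"claw":0}]'; python3 go.py .485 .319 .044 40
```

```text
time: 4.27
position: [0.4852, 0.3175, 0.0497]
orientation: [2.669, 1.657, -0.006]
contact_force: [-1.2, -0.6, 3.9]
opening: 0.0002
t 4.2667 p [485.2  317.5   49.68] open 0.1821487449248096 F [-1.2  -0.63  3.91] mom [-0.16  0.11 -0.01] q [-0.7   0.68  0.07  2.05 -0.1   0.43  0.55]
tool shift mm [ 1.27 -0.84  5.68]
turn deg [-0.06  0.22 23.66]
time: 5.1
position: [0.4852, 0.3175, 0.0481]
orientation: [-2.669, -1.656, 0.006]
contact_force: [-1.5, -1.6, 5.0]
opening: 0.0
t 5.1 p [485.23 317.52  48.1 ] open 0.04604404366340273 F [-1.49 -1.62  4.96] mom [-0.17  0.14  0.02] q [-0.7   0.68  0.06  2.05 -0.1   0.42  0.55]
tool shift mm [ 1.24 -0.86  4.09]
turn deg [-0.09  0.21 23.65]
```

```bash
python3 -m inch '[{"turn":[0,0,0],"xyz":[0,0,2],"claw":0},{"turn":[0,0,0],"xyz":[0,0,1],"claw":0},{"turn":[0,0,0],"xyz":[0,0,1],"claw":0},{"turn":[0,0,0],"xyz":[0,0,1],"claw":0},{"turn":[0,0,0],"xyz":[0,0,1],"claw":0},{"turn":[0,0,0],"xyz":[0,0,1],"claw":0},{"turn":[0,0,0],"xyz":[0,0,1],"claw":0},{"turn":[0,0,0],"xyz":[0,0,1],"claw":0},{"turn":[0,0,0],"xyz":[0,0,1],"claw":0},{"turn":[0,0,0],"xyz":[0,0,1],"claw":0}]'; python3 go.py .485 .319 .044 40
```

```text
time: 5.93
position: [0.4853, 0.3175, 0.0475]
orientation: [-2.668, -1.654, 0.008]
contact_force: [-1.5, -1.0, 12.9]
opening: -0.0001
t 5.9333 p [485.28 317.55  47.47] open -0.08056320564302998 F [-1.53 -1.05 12.85] mom [-0.37  0.58 -0.02] q [-0.7   0.68  0.06  2.05 -0.1   0.42  0.55]
tool shift mm [ 1.19 -0.88  3.47]
turn deg [-0.22  0.24 23.59]
```

```bash
python3 -m inch '[{"turn":[0,0,0],"xyz":[0,0,-15],"claw":0},{"turn":[0,0,0],"xyz":[0,0,-15],"claw":0},{"turn":[0,0,7],"xyz":[0,0,-15],"claw":0},{"turn":[0,0,7],"xyz":[0,0,-15],"claw":0},{"turn":[0,0,7],"xyz":[0,0,-15],"claw":0},{"turn":[0,0,7],"xyz":[0,0,-15],"claw":0},{"turn":[0,0,7],"xyz":[0,0,-15],"claw":0},{"turn":[0,0,7],"xyz":[0,0,-15],"claw":0},{"turn":[0,0,7],"xyz":[0,0,-15],"claw":0},{"turn":[0,0,7],"xyz":[0,0,-15],"claw":0}]'; python3 go.py .4675 -.3263 .17 -13.5
```

```text
time: 6.77
position: [0.4845, 0.3182, 0.1957]
orientation: [3.135, 0.169, -0.016]
contact_force: [0.8, -0.9, 0.3]
opening: 0.0002
t 6.7667 p [484.54 318.22 195.65] open 0.16644741917588904 F [ 0.81 -0.85  0.27] mom [ 0.05 -0.01 -0.02] q [-0.97  0.49  0.43  1.98 -0.3   0.74 -0.25]
tool shift mm [-86.03 638.91  27.28]
turn deg [ 0.17  0.59 19.68]
```

```bash
python3 -m inch '[{"turn":[0,0,0],"xyz":[-4.5,33,0],"claw":60},{"turn":[0,0,0],"xyz":[-4.5,33,0],"claw":60},{"turn":[0,0,0],"xyz":[-4.5,33,0],"claw":60},{"turn":[0,0,0],"xyz":[-4.5,33,0],"claw":60},{"turn":[0,0,0],"xyz":[-4.5,33,0],"claw":60},{"turn":[0,0,0],"xyz":[-4.5,33,0],"claw":60},{"turn":[0,0,0],"xyz":[-4.5,33,0],"claw":60},{"turn":[0,0,0],"xyz":[-4.5,33,0],"claw":60},{"turn":[0,0,0],"xyz":[-4.5,33,0],"claw":60},{"turn":[0,0,0],"xyz":[-4.5,33,0],"claw":60}]'; python3 go.py .4675 -.3263 .17 -13.5
```

```text
time: 7.6
position: [0.4815, -0.0105, 0.1929]
orientation: [-3.13, -0.206, -0.006]
contact_force: [-0.1, 0.4, 0.2]
opening: 0.0598
t 7.6 p [481.47 -10.52 192.88] open 59.82646651422783 F [-0.13  0.39  0.17] mom [-0.07 -0.03  0.03] q [-0.41  0.37  0.44  2.2  -0.28  0.62  0.36]
tool shift mm [-55.28 311.34  21.22]
turn deg [-0.3  -0.19 21.02]
```

```bash
python3 -m inch '[{"turn":[0,0,0],"xyz":[-6.5,35,0],"claw":60},{"turn":[0,0,0],"xyz":[-6.5,35,0],"claw":60},{"turn":[0,0,0],"xyz":[-6.5,35,0],"claw":60},{"turn":[0,0,0],"xyz":[-6.5,35,0],"claw":60},{"turn":[0,0,0],"xyz":[-6.5,35,0],"claw":60},{"turn":[0,0,0],"xyz":[-6.5,35,0],"claw":60},{"turn":[0,0,0],"xyz":[-6.5,35,0],"claw":60},{"turn":[0,0,0],"xyz":[-5,25,0],"claw":60},{"turn":[0,0,7],"xyz":[0,5,0],"claw":60},{"turn":[0,0,7],"xyz":[0,0,0],"claw":60}]'; python3 go.py .4675 -.3263 .17 -13.5
```

```text
time: 8.43
position: [0.4652, -0.3141, 0.1877]
orientation: [3.13, -0.193, 0.011]
contact_force: [-0.6, 0.5, 0.1]
opening: 0.06
t 8.4333 p [ 465.2  -314.08  187.71] open 59.99273669795621 F [-0.61  0.47  0.09] mom [-0.01  0.02 -0.02] q [ 0.15  0.48  0.5   2.04 -0.36  0.69  0.75]
tool shift mm [ 3.65 11.76 17.8 ]
turn deg [ 0.25 -0.45  6.43]
```

```bash
python3 -m inch '[{"turn":[0,0,6],"xyz":[3,7,0],"claw":60},{"turn":[0,0,0],"xyz":[0,4,0],"claw":60},{"turn":[0,0,0],"xyz":[0,0,0],"claw":60},{"turn":[0,0,0],"xyz":[0,0,15],"claw":60},{"turn":[0,0,0],"xyz":[0,0,15],"claw":60},{"turn":[0,0,0],"xyz":[0,0,12],"claw":60},{"turn":[0,0,0],"xyz":[0,0,12],"claw":60},{"turn":[0,0,0],"xyz":[0,0,8],"claw":60},{"turn":[0,0,0],"xyz":[0,0,0],"claw":60},{"turn":[0,0,0],"xyz":[0,0,0],"claw":60}]'; python3 go.py .4675 -.3263 .068 -13.5
python3 - <<'E'
from h import *
s=optics.capture("side");t=optics.capture("top")
sheet("pics/c3.png",panel(t,350,215),panel(s,245,280),panel(s,225,250),panel(s,245,305))
E
```

```text
time: 9.27
position: [0.4674, -0.3247, 0.1201]
orientation: [3.118, -0.337, 0.01]
contact_force: [0.2, 0.1, 0.3]
opening: 0.0602
t 9.2667 p [ 467.41 -324.69  120.12] open 60.19479150368352 F [0.24 0.14 0.27] mom [-0.03  0.01  0.03] q [ 0.21  0.59  0.44  2.07 -0.46  0.57  0.76]
tool shift mm [ 0.06  1.31 52.13]
turn deg [ 0.26 -0.4   1.15]
```

View pics/c3.png

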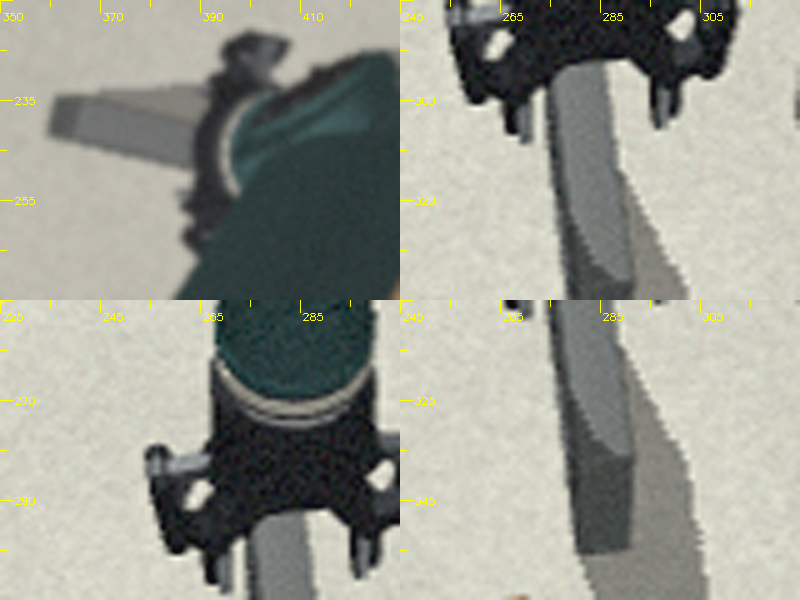

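Fingers (side u≈268 and ≈297) straddle the front's top (u≈275–288), centred and parallel. Going down and gripping.

```bash
python3 -m inch '[{"turn":[0,0,1],"xyz":[0,1,10],"claw":60},{"turn":[0,0,0],"xyz":[0,0,12],"claw":60},{"turn":[0,0,0],"xyz":[0,0,12],"claw":60},{"turn":[0,0,0],"xyz":[0,0,9],"claw":60},{"turn":[0,0,0],"xyz":[0,0,6],"claw":60},{"turn":[0,0,0],"xyz":[0,0,0],"claw":60},{"turn":[0,0,0],"xyz":[0,0,0],"claw":60},{"turn":[0,0,0],"xyz":[0,0,0],"claw":60},{"turn":[0,0,0],"xyz":[0,0,0],"claw":60},{"turn":[0,0,0],"xyz":[0,0,0],"claw":60}]'; python3 go.py .4675 -.3263 .068 -13.5
```

```text
time: 10.2
position: [0.4696, -0.3281, 0.0691]
orientation: [3.111, -0.367, 0.019]
contact_force: [0.1, 0.7, -0.0]
opening: 0.06
t 10.2 p [ 469.65 -328.06   69.05] open 59.96085563614905 F [ 0.06  0.7  -0.04] mom [ 0.01  0.03 -0.  ] q [ 0.26  0.67  0.38  2.08 -0.52  0.47  0.8 ]
tool shift mm [-2.51 -1.22  1.01]
turn deg [ 0.4  -0.75  0.05]
```

```bash
python3 -m inch '[{"turn":[0.4,-0.75,0],"xyz":[-2,-1,1],"claw":60},{"turn":[0,0,0],"xyz":[0,0,0],"claw":60},{"turn":[0,0,0],"xyz":[0,0,0],"claw":28},{"turn":[0,0,0],"xyz":[0,0,0],"claw":0},{"turn":[0,0,0],"xyz":[0,0,0],"claw":0},{"turn":[0,0,0],"xyz":[0,0,0],"claw":0},{"turn":[0,0,0],"xyz":[0,0,0],"claw":0},{"turn":[0,0,0],"xyz":[0,0,0],"claw":0},{"turn":[0,0,0],"xyz":[0,0,0],"claw":0},{"turn":[0,0,0],"xyz":[0,0,0],"claw":0}]'; python3 go.py .4675 -.3263 .068 -13.5
```

```text
time: 11.03
position: [0.4683, -0.3268, 0.0694]
orientation: [3.12, -0.367, 0.001]
contact_force: [-0.3, 0.0, 0.1]
opening: 0.0272
t 11.0333 p [ 468.3  -326.85   69.37] open 27.17044257143354 F [-0.27  0.04  0.11] mom [-0.02 -0.   -0.04] q [ 0.26  0.67  0.38  2.08 -0.52  0.49  0.8 ]
tool shift mm [-0.9  -0.35  1.37]
turn deg [ 0.   -0.05  0.07]
```

```bash
python3 -m inch '[{"turn":[0,0,0],"xyz":[0,0,-10],"claw":0},{"turn":[0,0,0],"xyz":[0,0,-12],"claw":0},{"turn":[0,0,0],"xyz":[0,0,-12],"claw":0},{"turn":[0,0,0],"xyz":[0,0,-10],"claw":0},{"turn":[0,0,0],"xyz":[0,-5,-6],"claw":0},{"turn":[0,0,-5],"xyz":[0,-12,0],"claw":0},{"turn":[0,0,-5],"xyz":[0,-18,0],"claw":0},{"turn":[0,0,-5],"xyz":[0,-20,0],"claw":0},{"turn":[0,0,-5],"xyz":[0,-20,0],"claw":0},{"turn":[0,0,-3],"xyz":[0,-20,0],"claw":0}]'; python3 go.py .535 .0186 .117 11.66
```

```text
time: 11.87
position: [0.4735, -0.234, 0.1276]
orientation: [3.122, 0.276, 0.006]
contact_force: [-0.4, 0.5, -2.9]
opening: 0.0271
t 11.8667 p [ 473.46 -234.    127.62] open 27.066684950918 F [-0.41  0.5  -2.92] mom [ 0.01 -0.    0.  ] q [ 0.11  0.53  0.36  2.15 -0.35  0.52  0.91]
tool shift mm [ 104.93 -237.93    9.18]
turn deg [ 0.44 -0.19 -1.54]
```

```bash
python3 -m inch '[{"turn":[0,0,-1.2],"xyz":[10,-24,0],"claw":0},{"turn":[0,0,0],"xyz":[11,-26,0],"claw":0},{"turn":[0,0,0],"xyz":[11,-26,0],"claw":0},{"turn":[0,0,0],"xyz":[11,-26,0],"claw":0},{"turn":[0,0,0],"xyz":[11,-26,0],"claw":0},{"turn":[0,0,0],"xyz":[11,-26,0],"claw":0},{"turn":[0,0,0],"xyz":[11,-26,0],"claw":0},{"turn":[0,0,0],"xyz":[9,-22,0],"claw":0},{"turn":[0,0,0],"xyz":[6,-14,0],"claw":0},{"turn":[0,0,0],"xyz":[0,-4,0],"claw":0}]'; python3 go.py .545 .0206 .117 11.66
```

```text
time: 12.7
position: [0.5195, 0.0189, 0.1326]
orientation: [3.122, 0.322, 0.013]
contact_force: [0.1, 0.3, -2.7]
opening: 0.027
t 12.7 p [519.48  18.94 132.57] open 27.0454856271672 F [ 0.09  0.33 -2.69] mom [ 0.03 -0.03  0.01] q [-0.42  0.51  0.4   2.16 -0.39  0.52  0.47]
tool shift mm [25.2   3.53 15.77]
turn deg [ 0.19 -0.44  0.11]
```

```bash
python3 -m inch '[{"turn":[0.2,-0.4,0],"xyz":[9,2,6],"claw":0},{"turn":[0,0,0],"xyz":[9,1,8],"claw":0},{"turn":[0,0,0],"xyz":[4,0,10],"claw":0},{"turn":[0,0,0],"xyz":[0,0,10],"claw":0},{"turn":[0,0,0],"xyz":[0,0,10],"claw":0},{"turn":[0,0,0],"xyz":[0,0,8],"claw":0},{"turn":[0,0,0],"xyz":[0,0,4],"claw":0},{"turn":[0,0,0],"xyz":[0,0,0],"claw":0},{"turn":[0,0,0],"xyz":[0,0,0],"claw":0},{"turn":[0,0,0],"xyz":[0,0,0],"claw":0}]'; python3 go.py .545 .0206 .072 11.66
python3 - <<'E'
from h import *
s=optics.capture("side");t=optics.capture("top")
sheet("pics/c4.png",panel(t,235,170),panel(s,255,170),panel(s,230,190),panel(t,235,190))
E
```

```text
time: 13.53
position: [0.5415, 0.0138, 0.0695]
orientation: [3.124, 0.308, -0.007]
contact_force: [0.2, 0.5, -2.5]
opening: 0.0273
t 13.5333 p [541.51  13.76  69.54] open 27.252364753045008 F [ 0.2   0.51 -2.5 ] mom [ 0.14 -0.06 -0.03] q [-0.34  0.64  0.32  2.14 -0.45  0.44  0.53]
tool shift mm [ 4.75 -6.03 -2.5 ]
turn deg [ 0.11  0.28 -0.38]
```

View pics/c4.png

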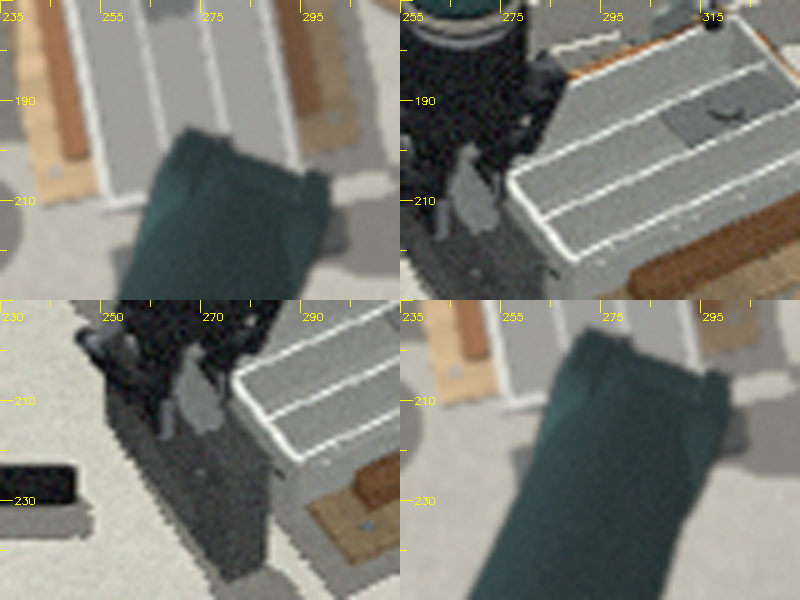

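```bash
python3 - <<'E'
from h import *
a=at("side",268.6,203,.037);b=at("side",286.1,224.4,.037);d=a-b
print(a,b,np.linalg.norm(d),(a+b)/2,np.arctan2(-d[0],d[1]))
s=monitor.observe();p=s["position"];M=R.from_rotvec(s["orientation"]).as_matrix();x=M[:,0];y=-M[:,1]
for z in(0,.003):
  c=np.array([p[0],p[1],z])
  for sx in(-.014,.014): print(z,sx,pix("side",c+sx*x-.075*y))
E
```

```text
[0.56951146 0.08070059 0.037     ] [ 0.59084385 -0.01808211  0.037     ] 0.10105984328117154 [0.58017766 0.03130924 0.037     ] 0.21268663670628196
0 -0.014 [275.82118779 247.22075355]
0 0.014 [283.86270699 243.45475641]
0.003 -0.014 [275.82764337 246.60544466]
0.003 0.014 [283.88046478 242.83783862]
```

```bash
python3 go.py .556 .0259 .072 11.8; python3 -m inch '[{"turn":[0,0.3,-0.5],"xyz":[3,-5,-2],"claw":0},{"turn":[0,0,0],"xyz":[3,-5,0],"claw":0},{"turn":[0,0,0],"xyz":[3,-2,0],"claw":0},{"turn":[0,0,0],"xyz":[2,0,0],"claw":0},{"turn":[0,0,0],"xyz":[0,0,0],"claw":0},{"turn":[0,0,0],"xyz":[0,0,0],"claw":0},{"turn":[0,0,0],"xyz":[0,0,0],"claw":0},{"turn":[0,0,0],"xyz":[0,0,0],"claw":0},{"turn":[0,0,0],"xyz":[0,0,0],"claw":0},{"turn":[0,0,0],"xyz":[0,0,0],"claw":0}]'; python3 go.py .566 .0279 .072 11.8
```

```text
t 13.6333 p [541.8   13.94  69.92] open 27.366085494863977 F [ 0.6  -0.49 -2.37] mom [-0.02  0.02 -0.01] q [-0.34  0.64  0.32  2.13 -0.45  0.44  0.53]
tool shift mm [16.26 -8.94 -2.16]
turn deg [ 0.12  0.23 -0.49]
time: 14.47
position: [0.5523, 0.0311, 0.074]
orientation: [3.123, 0.329, 0.009]
contact_force: [0.2, -0.5, -2.8]
opening: 0.027
t 14.4667 p [552.32  31.12  74.  ] open 27.027141764293244 F [ 0.15 -0.55 -2.82] mom [0.03 0.02 0.03] q [-0.37  0.64  0.32  2.12 -0.45  0.45  0.51]
tool shift mm [12.7   5.99  2.08]
turn deg [ 0.1  -0.33  0.22]
```

```bash
python3 -m inch '[{"turn":[0,-0.3,0.2],"xyz":[0,3,1],"claw":0},{"turn":[0,0,0],"xyz":[1,2,0.5],"claw":0},{"turn":[0,0,0],"xyz":[1,0,0],"claw":0},{"turn":[0,0,0],"xyz":[1,0,0],"claw":0},{"turn":[0,0,0],"xyz":[1,0,0],"claw":0},{"turn":[0,0,0],"xyz":[1,0,0],"claw":0},{"turn":[0,0,0],"xyz":[1,0,0],"claw":0},{"turn":[0,0,0],"xyz":[0,0,0],"claw":0},{"turn":[0,0,0],"xyz":[0,0,0],"claw":0},{"turn":[0,0,0],"xyz":[0,0,0],"claw":0}]'; python3 go.py .566 .0279 .072 11.8
```

```text
time: 15.3
position: [0.5599, 0.0262, 0.0721]
orientation: [3.123, 0.321, -0.0]
contact_force: [-0.0, 0.2, -3.2]
opening: 0.0273
t 15.3 p [559.93  26.24  72.13] open 27.25689256252204 F [-0.    0.16 -3.19] mom [ 0.05 -0.02  0.01] q [-0.36  0.65  0.33  2.1  -0.44  0.46  0.51]
tool shift mm [ 6.28 -0.39  0.13]
turn deg [ 0.13  0.02 -0.08]
```

Well aligned, about 6 mm off. Creep in.

```bash
python3 -m inch '[{"turn":[0,0,0],"xyz":[1,0,0],"claw":0},{"turn":[0,0,0],"xyz":[1,0,0],"claw":0},{"turn":[0,0,0],"xyz":[1,0,0],"claw":0},{"turn":[0,0,0],"xyz":[0,0,0],"claw":0},{"turn":[0,0,0],"xyz":[0.5,0,0],"claw":0},{"turn":[0,0,0],"xyz":[0.5,0,0],"claw":0},{"turn":[0,0,0],"xyz":[0.5,0,0],"claw":0},{"turn":[0,0,0],"xyz":[0,0,0],"claw":0},{"turn":[0,0,0],"xyz":[0,0,0],"claw":0},{"turn":[0,0,0],"xyz":[0,0,0],"claw":0}]'; python3 go.py .566 .0279 .072 11.8
```

```text
time: 16.13
position: [0.5645, 0.0274, 0.0721]
orientation: [3.123, 0.321, -0.001]
contact_force: [-0.3, 0.3, -2.8]
opening: 0.0269
t 16.1333 p [564.55  27.42  72.11] open 26.870708249571877 F [-0.3   0.27 -2.81] mom [-0.04 -0.1  -0.01] q [-0.36  0.65  0.33  2.09 -0.44  0.47  0.51]
tool shift mm [ 1.52 -0.17  0.11]
turn deg [ 0.12  0.04 -0.06]
```

```bash
python3 -m inch '[{"turn":[0,0,0],"xyz":[0.5,0,0],"claw":0},{"turn":[0,0,0],"xyz":[0.5,0,0],"claw":0},{"turn":[0,0,0],"xyz":[0.5,0,0],"claw":0},{"turn":[0,0,0],"xyz":[0.5,0,0],"claw":0},{"turn":[0,0,0],"xyz":[0,0,0],"claw":0},{"turn":[0,0,0],"xyz":[0,0,0],"claw":0},{"turn":[0,0,0],"xyz":[0,0,0],"claw":0},{"turn":[0,0,0],"xyz":[0,0,0],"claw":0},{"turn":[0,0,0],"xyz":[0,0,0],"claw":0},{"turn":[0,0,0],"xyz":[0,0,0],"claw":0}]'; python3 go.py .566 .0279 .072 11.8
```

```text
time: 16.97
position: [0.5659, 0.0277, 0.072]
orientation: [3.123, 0.32, -0.003]
contact_force: [-0.9, 0.3, -3.1]
opening: 0.0273
t 16.9667 p [565.87  27.72  71.97] open 27.273684076121178 F [-0.9   0.34 -3.05] mom [0.   0.08 0.01] q [-0.36  0.65  0.33  2.08 -0.44  0.47  0.5 ]
tool shift mm [ 0.16 -0.15 -0.03]
turn deg [ 0.1   0.13 -0.09]
```

```bash
python3 -m inch '[{"turn":[0,0,0],"xyz":[0.5,0,0],"claw":0},{"turn":[0,0,0],"xyz":[0.5,0,0],"claw":0},{"turn":[0,0,0],"xyz":[0.5,0,0],"claw":0},{"turn":[0,0,0],"xyz":[0,0,0],"claw":0},{"turn":[0,0,0],"xyz":[0,0,0],"claw":0},{"turn":[0,0,0],"xyz":[0,0,0],"claw":0},{"turn":[0,0,0],"xyz":[0,0,0],"claw":0},{"turn":[0,0,0],"xyz":[0,0,0],"claw":0},{"turn":[0,0,0],"xyz":[0,0,0],"claw":0},{"turn":[0,0,0],"xyz":[0,0,0],"claw":0}]'; python3 go.py .566 .0279 .072 11.8
```

```text
time: 17.8
position: [0.566, 0.0278, 0.0717]
orientation: [3.124, 0.319, -0.008]
contact_force: [-0.7, -0.8, -2.9]
opening: 0.0274
t 17.8 p [565.97  27.76  71.72] open 27.40870606065966 F [-0.65 -0.78 -2.88] mom [-0.06  0.18 -0.09] q [-0.36  0.66  0.33  2.08 -0.44  0.48  0.5 ]
tool shift mm [ 0.06 -0.13 -0.28]
turn deg [ 0.06  0.29 -0.14]
```

```bash
python3 -m inch '[{"turn":[0,0.3,0],"xyz":[0.5,0,0],"claw":0},{"turn":[0,0,0],"xyz":[1,0,0],"claw":0},{"turn":[0,0,0],"xyz":[1,0,0],"claw":0},{"turn":[0,0,0],"xyz":[1,0,0],"claw":0},{"turn":[0,0,0],"xyz":[1,0,0],"claw":0},{"turn":[0,0,0],"xyz":[1,0,0],"claw":0},{"turn":[0,0,0],"xyz":[1,0,0],"claw":0},{"turn":[0,0,0],"xyz":[1,0,0],"claw":0},{"turn":[0,0,0],"xyz":[1,0,0],"claw":0},{"turn":[0,0,0],"xyz":[1,0,0],"claw":0}]'; for i in 1 2 3; do python3 go.py .566 .0279 .072 11.8; python3 -c "
from rig import optics
for i in range(4): optics.capture('side')"; done
```

```text
time: 18.63
position: [0.5663, 0.0279, 0.0702]
orientation: [-3.125, -0.314, 0.028]
contact_force: [-5.3, -1.3, -0.3]
opening: 0.0275
t 18.6333 p [566.32  27.94  70.19] open 27.473860733776476 F [-5.31 -1.33 -0.34] mom [-0.33  1.12 -0.06] q [-0.36  0.66  0.33  2.07 -0.44  0.5   0.5 ]
tool shift mm [-0.35 -0.03 -1.8 ]
turn deg [-0.17  1.02 -0.32]
t 18.8333 p [566.3   27.96  70.15] open 27.212986752928025 F [-4.9  -1.2  -1.48] mom [-0.31  1.09 -0.11] q [-0.36  0.66  0.33  2.07 -0.44  0.5   0.5 ]
tool shift mm [-0.34 -0.   -1.85]
turn deg [-0.17  1.02 -0.32]
t 19.0333 p [566.33  27.97  70.15] open 27.52323781311726 F [-5.26 -0.67  0.09] mom [-0.31  1.11 -0.09] q [-0.36  0.66  0.33  2.07 -0.44  0.5   0.5 ]
tool shift mm [-0.37 -0.   -1.84]
turn deg [-0.17  1.01 -0.32]
```

```bash
python3 -m inch '[{"turn":[0,0.5,0],"xyz":[1,0,-1],"claw":0},{"turn":[0,0.5,0],"xyz":[1,0,-0.5],"claw":0},{"turn":[0,0.5,0],"xyz":[1,0,-0.3],"claw":0},{"turn":[0,0.5,0],"xyz":[1.2,0,-0.3],"claw":0},{"turn":[0,0.5,0],"xyz":[1.4,0,-0.3],"claw":0},{"turn":[0,0.5,0],"xyz":[1.6,0,-0.3],"claw":0},{"turn":[0,0.5,0],"xyz":[1.8,0,-0.3],"claw":0},{"turn":[0,0.5,0],"xyz":[1.8,0,-0.3],"claw":0},{"turn":[0,0.5,0],"xyz":[1.8,0,-0.3],"claw":0},{"turn":[0,0.5,0],"xyz":[1.8,0,-0.3],"claw":0}]'; for i in 1 2 ; do python3 go.py .566 .0279 .072 11.8; python3 -c "
from rig import optics
for i in range(6): optics.capture('side')"; done
```

```text
time: 20.07
position: [0.5647, 0.0277, 0.0699]
orientation: [-3.113, -0.313, -0.066]
contact_force: [-5.5, -2.4, -0.8]
opening: 0.0272
t 20.0667 p [564.7   27.74  69.86] open 27.1655897075303 F [-5.55 -2.39 -0.85] mom [-0.6   1.63 -0.08] q [-0.33  0.64  0.29  2.11 -0.47  0.41  0.54]
tool shift mm [ 1.39  0.09 -2.08]
turn deg [-0.42 -2.47 -0.32]
t 20.3667 p [564.7   27.68  69.87] open 26.91374921302897 F [-6.36 -1.5  -1.51] mom [-0.61  1.66 -0.05] q [-0.33  0.64  0.29  2.11 -0.47  0.41  0.54]
tool shift mm [ 1.41  0.03 -2.07]
turn deg [-0.42 -2.45 -0.33]
```

```bash
python3 -m inch '[{"turn":[-0.3,-0.5,-0.2],"xyz":[0.5,0,-1],"claw":0},{"turn":[-0.2,-0.5,0],"xyz":[0.5,0,-0.5],"claw":0},{"turn":[0,-0.4,0],"xyz":[0.7,0,-0.3],"claw":0},{"turn":[0,-0.4,0],"xyz":[1,0,-0.3],"claw":0},{"turn":[0,-0.4,0],"xyz":[1,0,-0.3],"claw":0},{"turn":[0,-0.3,0],"xyz":[1.5,0,-0.3],"claw":0},{"turn":[0,0,0],"xyz":[2,0,-0.3],"claw":0},{"turn":[0,0.1,0],"xyz":[2,0,-0.3],"claw":0},{"turn":[0,0.15,0],"xyz":[2,0,-0.3],"claw":0},{"turn":[0,0.15,0],"xyz":[2,0,-0.3],"claw":0}]'; for i in 1 2 ; do python3 go.py .566 .0279 .072 11.8; python3 -c "
from rig import optics
for i in range(6): optics.capture('side')"; done
```

```text
time: 21.5
position: [0.5665, 0.0281, 0.0719]
orientation: [3.124, 0.315, -0.036]
contact_force: [-7.1, -1.7, -1.5]
opening: 0.0273
t 21.5 p [566.48  28.06  71.92] open 27.278632885019828 F [-7.07 -1.74 -1.52] mom [-0.56  1.52 -0.19] q [-0.37  0.66  0.34  2.07 -0.44  0.51  0.5 ]
tool shift mm [-0.5   0.06 -0.06]
turn deg [-0.08  1.32 -0.27]
t 21.8 p [566.45  28.08  71.96] open 27.35300584499558 F [-7.19 -2.28 -0.73] mom [-0.56  1.44 -0.17] q [-0.37  0.66  0.34  2.07 -0.44  0.51  0.5 ]
tool shift mm [-0.48  0.09 -0.03]
turn deg [-0.08  1.31 -0.27]
```

```bash
python3 -m inch '[{"turn":[0,0.3,0],"xyz":[1.5,0,-0.2],"claw":0},{"turn":[0,0.3,0],"xyz":[2,0,-0.2],"claw":0},{"turn":[0,0.3,0],"xyz":[2,0,-0.2],"claw":0},{"turn":[0,0.3,0],"xyz":[2.2,0,-0.2],"claw":0},{"turn":[0,0.3,0],"xyz":[2.4,0,-0.2],"claw":0},{"turn":[0,0.3,0],"xyz":[2.6,0,-0.2],"claw":0},{"turn":[0,0.3,0],"xyz":[2.6,0,-0.2],"claw":0},{"turn":[0,0.3,0],"xyz":[2.6,0,-0.2],"claw":0},{"turn":[0,0.3,0],"xyz":[2.6,0,-0.2],"claw":0},{"turn":[0,0.3,0],"xyz":[2.6,0,-0.2],"claw":0}]'; for i in 1 2 ; do python3 go.py .566 .0279 .072 11.8; python3 -c "
from rig import optics
for i in range(6): optics.capture('side')"; done
```

```text
time: 22.93
position: [0.5664, 0.028, 0.0716]
orientation: [-3.119, -0.314, 0.03]
contact_force: [-7.4, -2.5, 0.1]
opening: 0.0274
t 22.9333 p [566.42  28.02  71.58] open 27.371168306628924 F [-7.43 -2.45  0.11] mom [-0.59  1.71 -0.15] q [-0.36  0.66  0.33  2.07 -0.44  0.5   0.5 ]
tool shift mm [-0.45  0.03 -0.41]
turn deg [-0.48  1.07 -0.29]
t 23.2333 p [566.41  28.05  71.56] open 27.42576909686949 F [-7.37 -2.07  0.5 ] mom [-0.59  1.7  -0.16] q [-0.36  0.66  0.33  2.07 -0.44  0.5   0.5 ]
tool shift mm [-0.43  0.06 -0.43]
turn deg [-0.48  1.07 -0.29]
```

```bash
python3 -m inch '[{"turn":[-0.2,0.5,-0.1],"xyz":[2.6,0,-0.2],"claw":0},{"turn":[-0.2,0.5,-0.1],"xyz":[2.8,0,-0.2],"claw":0},{"turn":[0,0.5,0],"xyz":[3,0,-0.2],"claw":0},{"turn":[0,0.5,0],"xyz":[3,0,-0.2],"claw":0},{"turn":[0,0.5,0],"xyz":[3,0,-0.2],"claw":0},{"turn":[0,0.5,0],"xyz":[3,0,-0.2],"claw":0},{"turn":[0,0.5,0],"xyz":[3,0,-0.2],"claw":0},{"turn":[0,0.5,0],"xyz":[3,0,-0.2],"claw":0},{"turn":[0,0.5,0],"xyz":[3,0,-0.2],"claw":0},{"turn":[0,0.5,0],"xyz":[3,0,-0.2],"claw":0}]'; for i in 1 2 ; do python3 go.py .566 .0279 .072 11.8; python3 - <<'E'
from h import *
for i in range(5): optics.capture('side')
import time
s=optics.capture("side");cv2.imwrite("pics/last_side.png",s);t=optics.capture("top")
sheet("pics/c5.png",panel(s,255,170),panel(s,240,190),panel(t,235,170),panel(s,190,135))
E
done
```

```text
time: 24.37
position: [0.5661, 0.0281, 0.0706]
orientation: [-3.113, -0.314, -0.013]
contact_force: [-8.9, -2.3, 0.5]
opening: 0.0271
t 24.3667 p [566.07  28.06  70.57] open 27.055542612903366 F [-8.93 -2.35  0.51] mom [-0.68  1.79 -0.14] q [-0.34  0.65  0.31  2.09 -0.46  0.46  0.52]
tool shift mm [-0.09  0.12 -1.43]
turn deg [-0.66 -0.56 -0.29]
t 24.7167 p [566.09  28.08  70.56] open 27.26261585999003 F [-8.03 -2.42  0.64] mom [-0.61  1.83 -0.15] q [-0.34  0.65  0.31  2.09 -0.46  0.46  0.52]
tool shift mm [-0.11  0.14 -1.44]
turn deg [-0.67 -0.55 -0.3 ]
```

View pics/c5.png

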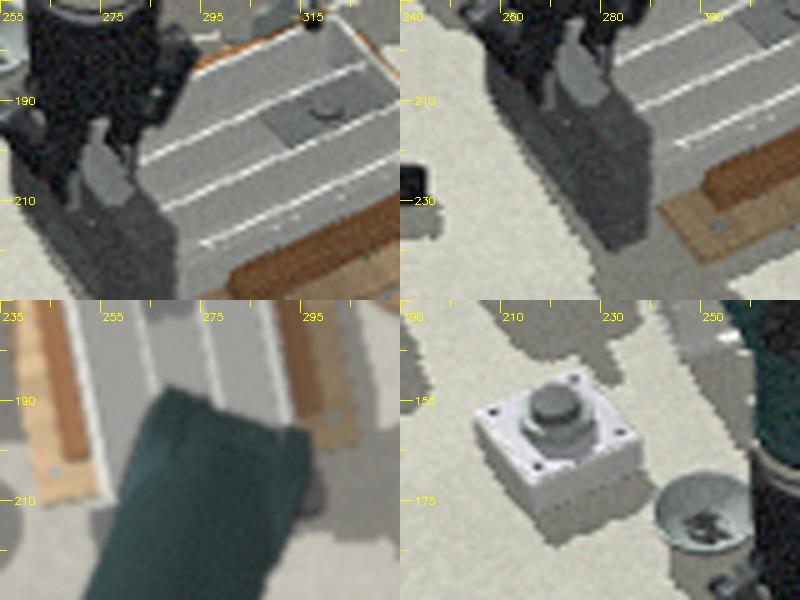

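```bash
python3 - <<'E'
from h import *
s=monitor.observe();p=s["position"];M=R.from_rotvec(s["orientation"]).as_matrix();x=M[:,0];y=-M[:,1]
c=np.array([p[0],p[1],.001]);print("pred corner",pix("side",c-.014*x-.075*y),"seen 282.6,240")
fb=c+.014*x; 
a=at("top",255.8,209,.062);b=at("top",294.6,202,.062);print("walls",a,b,np.linalg.norm(a-b),(a+b)/2)
for C in(np.array([.5802,.0313,0]),np.array([.5787,.0275,0]),(a+b)/2):
    t=.206;e=fb-C;print("err x,y mm",1e3*(e[0]*np.cos(t)+e[1]*np.sin(t)),1e3*(-e[0]*np.sin(t)+e[1]*np.cos(t)))
E
```

```text
pred corner [281.95334728 241.57841958] seen 282.6,240
walls [0.57710937 0.09391553 0.062     ] [ 0.6007642 -0.0315956  0.062    ] 0.1277207641898324 [0.58893679 0.03115997 0.062     ]
err x,y mm -0.495536403211044 -0.34965282395921105
err x,y mm 1.7500242405653137 3.0631843235066465
err x,y mm -9.018958891324429 1.5744966276612389
```

```bash
python3 - <<'E'
from h import *
im=cv2.imread("pics/last_side.png");u0,v0,k=250,195,13
p=cv2.convertScaleAbs(cv2.resize(im[v0:v0+46,u0:u0+50],None,fx=k,fy=k,interpolation=cv2.INTER_NEAREST),alpha=1.8,beta=20)
s=monitor.observe();q=s["position"];t=.206
x=np.array([np.cos(t),np.sin(t),0]);y=np.array([-np.sin(t),np.cos(t),0])
for z,col in((0,(0,255,0)),(.006,(0,0,255))):
    c=np.array([q[0],q[1],z])
    P=[c-.014*x+.075*y,c-.014*x-.075*y,c+.014*x-.075*y,c+.014*x-.075*y+[0,0,.1],c-.014*x-.075*y+[0,0,.1]]
    P=np.array([(pix("side",v)+.5-[u0,v0])*k for v in P]).astype(int); cv2.polylines(p,[P],False,col,1)
cv2.imwrite("pics/c6.png",p)
E
```

```text
(no output)
```

View pics/c6.png

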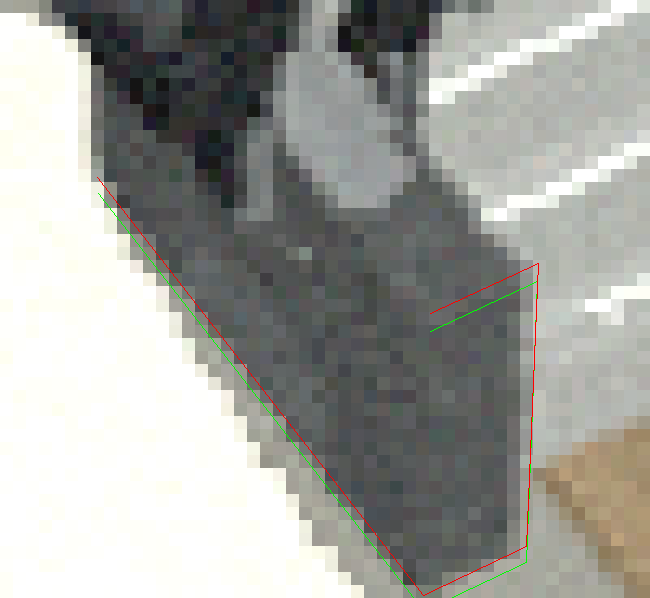

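The overlay puts the lower edge within about 3 mm of the table, and the right end lies within 1 px of the prediction. The push is steady at about 8.5–9 N. Handing in.

```bash
python3 go.py .566 .0279 .072 11.8; python3 -c "
from rig import order; print(order.sign_off())"
```

```text
t 25.0667 p [566.07  28.07  70.56] open 27.366554463805407 F [-7.91 -1.86 -0.02] mom [-0.66  1.86 -0.13] q [-0.34  0.65  0.31  2.09 -0.46  0.46  0.52]
tool shift mm [-0.09  0.13 -1.44]
turn deg [-0.66 -0.55 -0.3 ]
the job is handed in; nothing more can be done
None
```

I pressed the call button down to its stop and let it spring back. I then gripped the larger drawer front from above, carried it to the tray and pressed it against the flange. I handed the job in at 25 s with the arm still holding it. Sign-off gives no verdict, so this rests on my own checks.

**Button:** I pressed it twice. The first press was about 6 mm off centre and reached 33 N. I lifted and re-centred, then the second press met the stop at 13 N. The tool height there read 47.5 mm where 44 mm was expected. The last picture shows the button up.

**Push:** The last three readings gave 8.1–9.2 N along the push direction, a little under the 10 N asked but within 5–18 N. The tool was tilted about 0.9° in all and its yaw was 0.3° off the estimated flange angle.

**Lower edge:** It is about 1 mm above the table going by tool height. The picture overlay is coarser and allows up to about 3 mm. In it, the front's right end lay about 1 px off the prediction.

**Centring:** My checks disagree:

| Where the flange centre came from | Sideways offset of the front |
|---|---|
| Screw holes (most trusted) | −0.3 mm |
| Tray walls | +1.6 mm |
| Flange ends | +3.1 mm |

All three are inside the 6 mm limit. The flange-end reading came out 7 mm short of the true width, so I trust it least.

**Other things:** I moved nothing else on purpose, and the screwdriver and dish look undisturbed in the later pictures. I did not re-check the rest one by one.

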